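# Walk the cell block round to face the lamp

### The arm

A 7-joint arm with a two-finger parallel gripper is mounted at the origin on the work surface. World frame = base frame: x ahead of the robot, y to its left, z up, the work surface at z = 0. Lengths are in mm, angles in degrees, forces in N, time in s.
With the tool pointing down it reaches from about 400 to 925 mm from the base axis. Payload 4.1 kg.
Tool frame: the origin (TCP) lies midway between the tips of the shut fingers; the grasp point (between the pads) lies 19 mm behind it; y points along the fingers, z is the direction in which the jaws open and shut, and the axes are right-handed (so a half turn about y gives the same grasp; the last joint's range is limited). The gripper opens to 85 mm and grips with 20 to 120 N. Pads are 22 mm wide; open, the fingers measure 114 mm over their backs; the gripper's body (76 mm by 85 mm) begins 54 mm behind the grasp point. The pads swing forward as they close: fully open they stand 13 mm farther back than shut.
Start: joints at [64.343, 22.827, 2.584, 88.041, -1.071, 69.15, -2.905], TCP at [222.189, -610.881, 231.347] pointing down, gripper open.
Joint ranges: [-161.44, 161.44], [-28.35, 127.94], [-78.24, 83.42], [0, 140.83], [-78.03, 258.03], [13.02, 114.36], [-168.23, 168.23]. Speed limits (degrees/s): [147.25, 147.25, 180, 180, 180, 180, 180].

### API

Orientations are given as a 3x3 rotation matrix whose columns are the frame's x, y, z axes.
In Python, from plant import ctrl gives the robot as it stands. The module is installed in compiled form; this text tells all that it offers.
- The arm moves only by the tool step_arm, never from a script. Its argument "steps" is text: rows parted by semicolons, each of 7 numbers parted by spaces: the shift along the tool's x, y, z scaled (see below), then the turn, a rotation vector about the tool's x, y, z scaled (see below), then the gripper command: -1 is fully open, 1 is shut, values between are in proportion. A call has 1 to 20 rows; each row is the pose to reach, as a shift and turn from the pose measured when the call began, along the tool's axes at that moment, turning the shorter way round; what a row does not reach only later rows make up. The controller multiplies each number of a shift by 600 mm and each number of a turn by 180 degrees. A row lasts 1/8 s, in which the tool goes at most 62.5 mm and 10.7 degrees, less where a joint would pass 70% of its speed; a pose out of reach is approached as far as the arm can. A call with a number of a shift or a turn outside -1 to 1 is refused whole. A call with a gripper value outside its range is refused whole. The fingers move at their own pace and stop on an object; the grip force is fixed at half the most. Time passes only in rows, so rows that repeat a pose let the fingers close. It gives the time, the measured TCP pose, the force and the opening at its end, in the units of the state.
- ctrl.get_obs(): the state, without advancing time (a new reading comes with each control period).
- ctrl.grab_frame(name): name is "scene" or "top"; returns a dict with "frame" (420x560x3 uint8, blue, green, red), "vertical_fov" (degrees; the focal length in pixels is half the picture's height over the tangent of half this angle, whatever the lens; pixels are square), "cx", "cy" (the principal point, pixels), "R" (3x3) and "t" (3): a world point X has camera coordinates R X + t. Camera axes: x right, y down, z forward; pixel columns grow to the right and rows downward; lengths in mm; the calibration is good to about 2 mm. A picture is of the moment at which its call begins. There is no depth.
- ctrl.job_done(): hands the job in, once; it reports no verdict.
The state is a dict: "clock": time; "joints": joint angles; "qvel": joint speeds; "joint_torque": joint torques, N m; "ee_pos": TCP position; "tcp_rot": TCP orientation; "force": force on the tool from outside, world axes, zero at the start; "torque": the same for the moment, N m; "gripper_width": opening from 0.0 (shut) to 1.0 (fully open).
Only numpy, scipy, OpenCV 4.12 (cv2) and the standard library are available. Lean on these libraries where they do the work, as an engineer would, in place of code of your own. Each camera call takes 0.05 s, during which the arm holds its last target.

### The job

Nudge the heavy blue block round by its corners with your fingertips until the red-capped window of the glass cell on it faces the lamp and the block's bare metal front stands flush along the lamp's stop bar, centred on it. The cell is full, so push the block slowly, keep it flat on the bench, and do not touch the cell or lift or disturb anything else.

Things in the scene. Friction and masses are not known exactly. Their poses are not given: they have to be found in the camera images.
- block: blue casting 120 mm long (its x), 100 wide (y), 65 high, about 0.9 kg (weight and friction vary), loose on the bench. Origin mid-underside; +x out of the bare aluminium front (at x = +60), z up. All four upright sides are flat and may be pushed. 5 mm ledges on top hold the cell. Starts turned some 55 to 125 degrees away from facing the lamp, its middle 140 to 290 mm out from the bar.
- front_left (a point): lower front corner of the block at its own x = +60, y = +50 mm, on the bench; axes as the block's
- front_right (a point): lower front corner of the block at its own x = +60, y = -50 mm, on the bench; axes as the block's
- cell: glass cell, 0.16 kg, loose in the nest on the block: two clear 32 mm chambers with grey stoppers and a 26 mm red-capped window arm pointing along the block's +x. Origin mid-top of the block (65 mm above the bench), axes as the block's; covers x -32 to +60, y -18 to +18 mm; chambers rise to 38 mm, stoppers (21 mm across, at x = +22 and -14) to 56 mm above the origin. Never touch it.
- lamp: fixed lamp: grey housing 140 mm wide, 173 high, white round flange 116 mm across with red centre; before it an aluminium stop bar 150 mm long, 18 thick, 32 high. Origin at bench level under the middle of the bar's front face; +x square out of that face (the beam); y along the bar; z up. The lamp lies at x -290 to 0. Done, the block's origin is at x = 60, y = 0 and its +x looks along -x here.
- amber_bottle: amber glass reagent bottle with black cap, 54 mm diameter, 95 mm tall; origin under its foot. Leave alone.
- beaker: empty clear glass beaker, 66 mm diameter, 85 mm tall; origin under its foot. Leave alone.
- vial: small clear vial with white cap, 28 mm diameter, 58 mm tall, near the robot on the lamp's side; origin under its foot. Leave alone.
- spare_cap: spare red screw ring lying flat, 34 mm diameter, 18 mm high; origin under its centre. Leave alone.
- driver: black-handled screwdriver lying flat, 160 mm long along its own x axis. Leave alone.
- filter_post: green glass filter in a black 46 mm square frame on a steel post with a round 50 mm foot, 93 mm tall; origin under its foot. Leave alone.
Not all that is in view belongs to the job. What is shaped like the block but brown or purple is not meant.

How it is judged:
By the outcome, as a careful person would: the job done as asked, in the order asked, and still so for the second after the job is handed in, with the robot touching nothing.
It also fails if it takes over 72 s, if anything falls off the work surface, if the arm or the gripper's body presses on something with over 40 N, if the wrist force passes 120 N, or if a joint passes its speed limit or range.

## Working session

There is one attempt and no reset: what is moved stays moved. The work goes in short steps, Python scripts to look and compute and a tool call to move; the robot and the scene stay as the last step left them, time stands still between calls to the robot, and variables do not carry over. Pictures are saved under pics/ and viewed, and the job is handed in when it is done.

Besides the shell and the picture viewer there is one more tool, called as name(argument=value, ...) on one line, values as JSON. step_arm: Moves the arm, as the interface text tells. Shifts and turns lie within -1 to 1; 1 stands for 600 mm of shift or 180 degrees of turn. Its arguments: {"type":"object","properties":{"steps":{"type":"string"}},"required":["steps"]}

```bash
mkdir -p pics
cat > h.py <<'E'
import numpy as np, cv2
from plant import ctrl
def grab(n,save=None):
    d=ctrl.grab_frame(n)
    if save: cv2.imwrite('pics/'+save,d['frame'])
    return d
def foc(d): return d['frame'].shape[0]/2/np.tan(np.radians(d['vertical_fov'])/2)
def ray(d,u,v,z):
    f=foc(d);R=np.array(d['R']);t=np.array(d['t'])
    r=R.T@np.array([(u-d['cx'])/f,(v-d['cy'])/f,1.]);c=-R.T@t
    return c+r*(z-c[2])/r[2]
def proj(d,X):
    p=np.array(d['R'])@np.array(X,float)+np.array(d['t']);f=foc(d)
    return np.array([f*p[0]/p[2]+d['cx'],f*p[1]/p[2]+d['cy']])
E
python3 - <<'E'
from h import *
for n in('scene','top'):
    d=grab(n,n+'0.png');print(n,d['vertical_fov'],d['cx'],d['cy'],np.round(d['R'],3),np.round(-np.array(d['R']).T@d['t']))
o=ctrl.get_obs();print(o['clock'],o['ee_pos'],np.round(o['tcp_rot'],3),o['force'])
E
```

```text
scene 55.201821767001455 275.0576258142998 208.55714132258964 [[-0.785  0.62   0.015]
 [ 0.367  0.484 -0.794]
 [-0.5   -0.618 -0.607]] [909. 559. 568.]
top 56.38910835765699 278.9800760814701 217.4286447415721 [[-0.029 -1.     0.003]
 [-0.976  0.028 -0.216]
 [ 0.216 -0.009 -0.976]] [346.  26. 873.]
0.1 [ 221.92620691 -610.31777073  230.36189822] [[-0.94  -0.001  0.342]
 [-0.342  0.002 -0.94 ]
 [ 0.    -1.    -0.002]] [-0.1485001   0.36546616  0.07980779]
```

View pics/scene0.png

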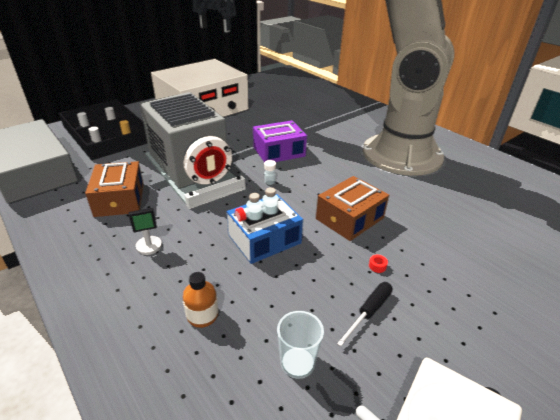

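View pics/top0.png

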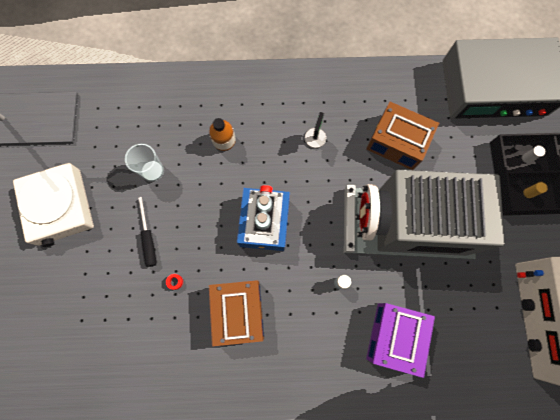

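Run:
```python
from h import *
a=cv2.imread('pics/top0.png');b=cv2.imread('pics/scene0.png')
cv2.imwrite('pics/c1.png',cv2.resize(a[160:270,220:420],None,fx=4,fy=4,interpolation=2))
cv2.imwrite('pics/c2.png',cv2.resize(b[120:270,140:320],None,fx=4,fy=4,interpolation=2))
```

```text
(no output)
```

View pics/c1.png

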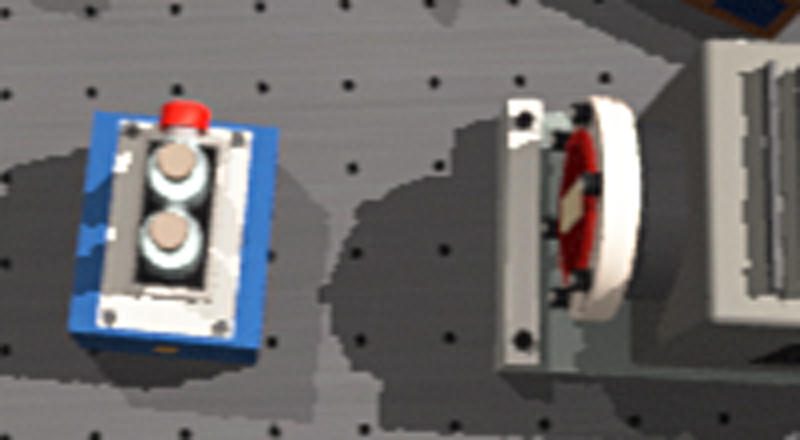

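View pics/c2.png

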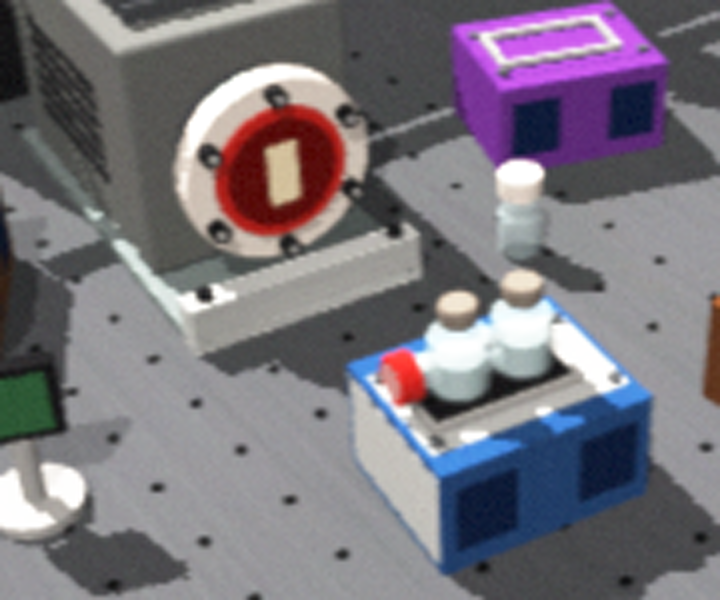

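Run:
```python
from h import *
d=grab('top');s=grab('scene')
T=lambda u,v,z:ray(d,220+(u-1.5)/4,160+(v-1.5)/4,z)
S=lambda u,v,z:ray(s,140+(u-1.5)/4,120+(v-1.5)/4,z)
C=np.array([T(95,112,65),T(278,128,65),T(258,350,65),T(70,331,65)]);print(np.round(C,1),C.mean(0))
f=C[0]+C[1]-C[2]-C[3];print('yaw',np.degrees(np.arctan2(f[1],f[0])),[np.linalg.norm(C[i]-C[i-1]) for i in range(4)])
print('scene',S(349,367,65),S(441,462,65),S(652,395,65),S(553,298,65))
print('bar top T front',T(507,100,32),T(501,368,32),'back',T(544,100,32),T(540,366,32))
print('bar S bottom',S(200,352,0),S(421,275,0),'top',S(192,316,32),S(418,234,32))
```

```text
[[592.8  93.1  65. ]
 [581.1  -4.8  65. ]
 [461.6   9.7  65. ]
 [474.4 107.3  65. ]] [527.46302991  51.34354626  65.        ]
yaw -6.88899364872261 [np.float64(119.31424856253713), np.float64(98.67582297705721), np.float64(120.42300435215617), np.float64(98.40276774902023)]
scene [579.70071561  -4.77928307  65.        ] [585.04338598  83.30817384  65.        ] [471.78831761 105.87154455  65.        ] [458.9609737   10.51124824  65.        ]
bar top T front [ 603.32317774 -135.0168247    32.        ] [ 452.68172784 -121.73669949   32.        ] back [ 602.73307764 -155.764645     32.        ] [ 453.15476573 -142.87023243   32.        ]
bar S bottom [ 598.07488325 -141.76505572    0.        ] [ 450.78286383 -129.17112254    0.        ] top [ 602.88445127 -134.74325171   32.        ] [ 452.92276693 -127.56392472   32.        ]
```

Run:
```python
from h import *
a=cv2.imread('pics/top0.png');b=cv2.imread('pics/scene0.png')
cv2.imwrite('pics/c3.png',cv2.resize(a[178:258,336:366],None,fx=7,fy=7,interpolation=0))
cv2.imwrite('pics/c4.png',cv2.resize(b[172:212,180:250],None,fx=10,fy=10,interpolation=0))
```

```text
(no output)
```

View pics/c3.png

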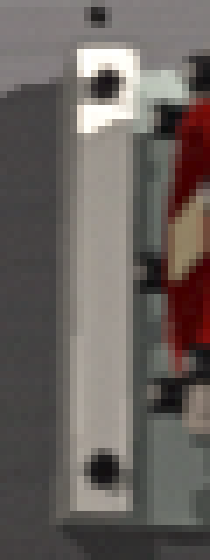

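View pics/c4.png

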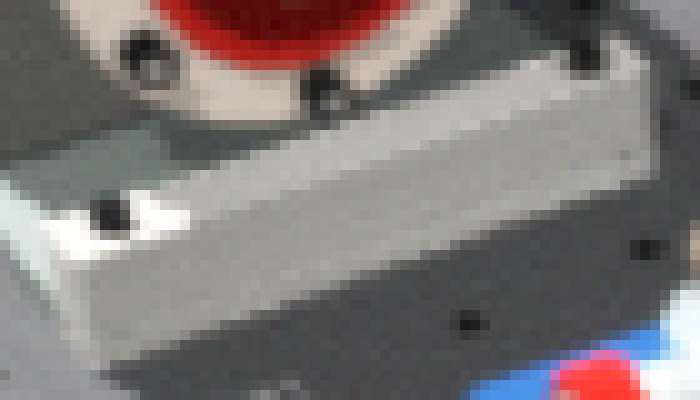

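Run:
```python
from h import *
d=grab('top');s=grab('scene')
T=lambda u,v,z:ray(d,336+u/7-.5,178+v/7-.5,z)
S=lambda u,v,z:ray(s,180+u/10-.5,172+v/10-.5,z)
def rep(n,a,b):
    w=a-b;print(n,np.round(a,1),np.round(b,1),'mid',np.round((a+b)/2,1),'len',np.linalg.norm(w),'yaw',np.degrees(np.arctan2(w[1],w[0])))
rep('T top',T(77,45,32),T(71,512,32))
rep('T topback',T(139,45,32),T(133,512,32))
rep('T bot',T(66,58,0),T(56,523,0))
rep('S top',S(85,265,32),S(645,72,32))
rep('S bot',S(100,370,0),S(655,182,0))
```

```text
T top [ 604.9 -135.4   32. ] [ 454.8 -123.5   32. ] mid [ 529.9 -129.5   32. ] len 150.64898070423638 yaw -4.5191256359190355
T topback [ 604.4 -155.3   32. ] [ 454.2 -142.7   32. ] mid [ 529.3 -149.    32. ] len 150.69823430949768 yaw -4.79836038570549
T bot [ 610.4 -137.6    0. ] [ 455.5 -124.2    0. ] mid [ 532.9 -130.9    0. ] len 155.46693432810605 yaw -4.944896054572904
S top [ 601.1 -136.4   32. ] [ 454.6 -125.7   32. ] mid [ 527.8 -131.    32. ] len 146.82059557379483 yaw -4.187102210429023
S bot [ 599.9 -139.     0. ] [ 453.8 -124.2    0. ] mid [ 526.9 -131.6    0. ] len 146.8273708087125 yaw -5.757767370529687
```

Run:
```python
from h import *
d=grab('top')
for n,u,v,z in[('bottle cap',219,125,95),('bottle foot',228,143,0),('post foot',316,138,5),('post glass',319,120,75),('beaker rim',140,157,85),('vial cap',344,282,58),('brownA',212,286,65),('brownA',258,283,65),('brownA',262,340,65),('spare',174,282,18),('brownB',380,105,65),('brownB',370,145,65),('purp',386,305,65),('purp',372,365,65)]:
    print(n,np.round(ray(d,u,v,z)[:2]))
```

```text
bottle cap [725. 142.]
bottle foot [724. 134.]
post foot [729. -76.]
post glass [741. -76.]
beaker rim [661. 311.]
vial cap [ 387. -111.]
brownA [386. 159.]
brownA [390.  65.]
brownA [278.  59.]
spare [399. 249.]
brownB [ 778. -217.]
brownB [ 683. -187.]
purp [ 338. -192.]
purp [ 225. -154.]
```

step_arm(steps="-0.98 0 -0.952 0 -0.362 0 1;-0.98 0 -0.952 0 -0.362 0 1;-0.98 0 -0.952 0 -0.362 0 1;-0.98 0 -0.952 0 -0.362 0 1;-0.98 0 -0.952 0 -0.362 0 1;-0.98 0 -0.952 0 -0.362 0 1;-0.98 0 -0.952 0 -0.362 0 1;-0.98 0 -0.952 0 -0.362 0 1;-0.98 0 -0.952 0 -0.362 0 1;-0.98 0 -0.952 0 -0.362 0 1;-0.98 0 -0.952 0 -0.362 0 1;-0.98 0 -0.952 0 -0.362 0 1;-0.98 0 -0.952 0 -0.362 0 1;-0.98 0 -0.952 0 -0.362 0 1;-0.98 0 -0.952 0 -0.362 0 1;-0.98 0 -0.952 0 -0.362 0 1;-0.98 0 -0.952 0 -0.362 0 1;-0.98 0 -0.952 0 -0.362 0 1")

```text
clock: 2.6
ee_pos: [579.4, 125.8, 231.5]
tcp_rot: [[-0.086, 0.0, 0.996], [-0.996, -0.0, -0.086], [0.0, -1.0, 0.0]]
force: [0.2, 0.3, -0.4]
gripper_width: -0.002
```

step_arm(steps="0 0.1 0 0 0 0 1;0 0.2 0 0 0 0 1;0 0.28 0 0 0 0 1;0 0.318 0 0 0 0 1;0.01 0.318 0 0 0 0 1;0.02 0.318 0 0 0 0 1;0.025 0.318 0 0 0 0 1")

```text
clock: 3.48
ee_pos: [579.4, 110.1, 42.3]
tcp_rot: [[-0.088, 0.003, 0.996], [-0.996, -0.0, -0.088], [0.0, -1.0, 0.003]]
force: [-0.5, 0.3, -0.2]
gripper_width: 0.003
```

Run:
```python
from h import *
a=grab('top')['frame'];b=grab('scene')['frame']
cv2.imwrite('pics/m1.png',np.hstack([cv2.resize(a[130:280,180:380],(400*1,300)),cv2.resize(b[100:300,140:400],(390,300))]))
```

```text
(no output)
```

View pics/m1.png

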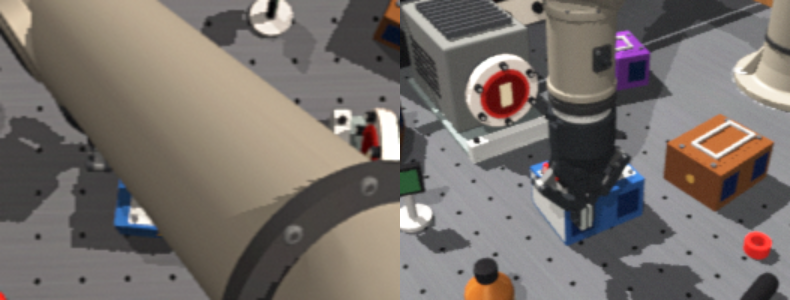

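```bash
cat >> h.py <<'E'
from scipy.spatial.transform import Rotation as Ro
def pose(phi,tilt):
    p=np.array([np.cos(np.radians(phi)),np.sin(np.radians(phi)),0]);y=np.array([0,0,-1.])
    R=np.column_stack([p,y,np.cross(p,y)])
    return R@Ro.from_rotvec([0,0,-np.radians(tilt)]).as_matrix()
def row(o,pos,R,g):
    R0=np.array(o['tcp_rot']);s=R0.T@(np.array(pos)-o['ee_pos'])/600
    r=Ro.from_matrix(R0.T@R).as_rotvec(degrees=True)/180
    return ' '.join('%.3f'%(v+0.) for v in np.r_[s,r])+' %g'%g
def blk(c,yaw,l):
    a=np.radians(yaw);return np.array([c[0]+l[0]*np.cos(a)-l[1]*np.sin(a),c[1]+l[0]*np.sin(a)+l[1]*np.cos(a)])
E
python3 - <<'E'
from h import *
o=ctrl.get_obs();c=(527.5,51.3);y0=-6.9
cor=blk(c,y0,(-40,0));out=[]
for i,a in enumerate(np.r_[[0,0],np.arange(1,19)*1.2]):
    off=65 if i<2 else 60
    P=blk(cor,y0-a,(84,off))
    out.append(row(o,[*P,46],pose(y0-a-90,12),1))
print(';'.join(out))
E
```

```text
-0.001 -0.007 -0.000 -0.002 0.010 -0.067 1;-0.001 -0.007 -0.000 -0.002 0.010 -0.067 1;0.011 -0.007 0.002 -0.003 0.017 -0.067 1;0.014 -0.007 0.003 -0.003 0.024 -0.067 1;0.017 -0.007 0.005 -0.004 0.030 -0.067 1;0.020 -0.007 0.007 -0.005 0.037 -0.067 1;0.023 -0.007 0.009 -0.005 0.043 -0.067 1;0.026 -0.007 0.010 -0.006 0.050 -0.067 1;0.030 -0.007 0.012 -0.007 0.057 -0.066 1;0.033 -0.007 0.013 -0.007 0.063 -0.066 1;0.036 -0.007 0.015 -0.008 0.070 -0.066 1;0.039 -0.007 0.016 -0.009 0.077 -0.066 1;0.043 -0.007 0.018 -0.010 0.083 -0.066 1;0.046 -0.007 0.019 -0.010 0.090 -0.066 1;0.050 -0.007 0.020 -0.011 0.097 -0.066 1;0.053 -0.007 0.021 -0.012 0.103 -0.066 1;0.057 -0.007 0.022 -0.012 0.110 -0.066 1;0.060 -0.007 0.023 -0.013 0.117 -0.066 1;0.063 -0.007 0.024 -0.014 0.123 -0.066 1;0.067 -0.007 0.025 -0.014 0.130 -0.066 1
```

step_arm(steps="-0.001 -0.007 0 -0.002 0.010 -0.067 1;0.004 -0.007 0 -0.002 0.010 -0.067 1;0.008 -0.007 0.002 -0.003 0.017 -0.067 1;0.012 -0.007 0.003 -0.003 0.024 -0.067 1;0.016 -0.007 0.005 -0.004 0.030 -0.067 1;0.020 -0.007 0.007 -0.005 0.037 -0.067 1;0.023 -0.007 0.009 -0.005 0.043 -0.067 1;0.026 -0.007 0.010 -0.006 0.050 -0.067 1;0.030 -0.007 0.012 -0.007 0.057 -0.066 1;0.033 -0.007 0.013 -0.007 0.063 -0.066 1;0.036 -0.007 0.015 -0.008 0.070 -0.066 1;0.039 -0.007 0.016 -0.009 0.077 -0.066 1;0.043 -0.007 0.018 -0.010 0.083 -0.066 1;0.046 -0.007 0.019 -0.010 0.090 -0.066 1;0.050 -0.007 0.020 -0.011 0.097 -0.066 1;0.053 -0.007 0.021 -0.012 0.103 -0.066 1;0.057 -0.007 0.022 -0.012 0.110 -0.066 1;0.060 -0.007 0.023 -0.013 0.117 -0.066 1;0.063 -0.007 0.024 -0.014 0.123 -0.066 1;0.067 -0.007 0.025 -0.014 0.130 -0.066 1")

```text
clock: 6.08
ee_pos: [590.5, 68.8, 46.2]
tcp_rot: [[-0.468, -0.098, 0.878], [-0.859, -0.183, -0.479], [0.208, -0.978, 0.001]]
force: [1.8, 2.6, -1.7]
gripper_width: -0.002
```

Run:
```python
from h import *
b=grab('scene','s2.png')['frame']
cv2.imwrite('pics/m2.png',cv2.resize(b[120:280,140:340],None,fx=4,fy=4,interpolation=2)[:600])
```

```text
(no output)
```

View pics/m2.png

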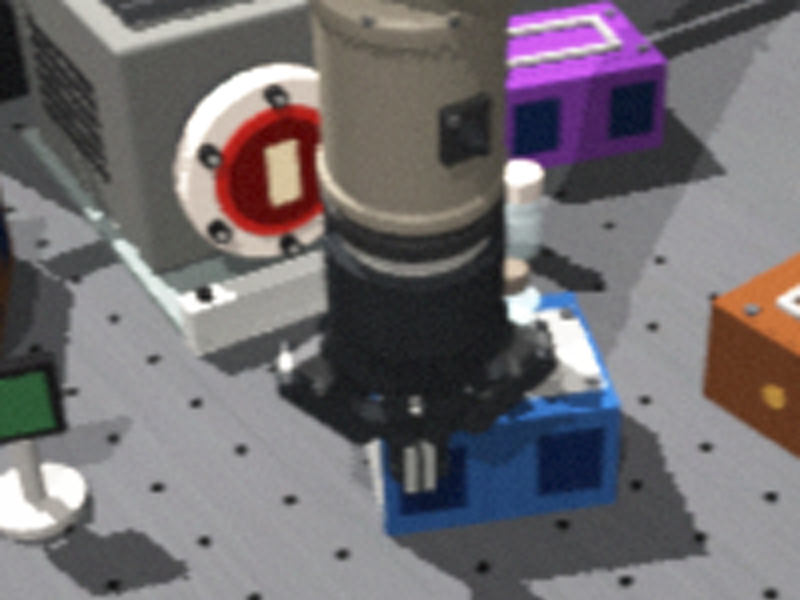

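Run:
```python
from h import *
s=grab('scene')
S=lambda u,v,z:ray(s,140+(u-1.5)/4,120+(v-1.5)/4,z)
a,b=S(386,536,0),S(616,500,0);w=a-b;y=np.degrees(np.arctan2(w[1],w[0]));print(a,b,np.linalg.norm(w),y)
m=(a+b)/2;c=blk(m,y,(0,-50));print('c',c)
o=ctrl.get_obs();r=np.radians(y);dd=o['ee_pos'][:2]-c;print('tcp local',dd[0]*np.cos(r)+dd[1]*np.sin(r),-dd[0]*np.sin(r)+dd[1]*np.cos(r),o['force'])
```

```text
[598.20030306  51.25587375   0.        ] [488.12179417 101.58608491   0.        ] 121.03887092646708 -24.570876802925582
c [522.37011973  30.94860006]
tcp local 46.50453288786345 62.0901012421956 [ 2.09926974  2.69516133 -0.79346414]
```

Run:
```python
from h import *
o=ctrl.get_obs();c=(522.4,31);y0=-24.6
cor=blk(c,y0,(-42,0));out=[]
for a in np.arange(1,21)*1.4:
    P=blk(cor,y0-a,(88,61.5))
    out.append(row(o,[*P,46],pose(y0-a-90,12),1))
print(';'.join(out))
```

```text
0.004 0.001 0.002 0.002 -0.014 0.000 1;0.008 0.002 0.005 0.001 -0.007 0.000 1;0.011 0.003 0.007 -0.001 0.001 0.000 1;0.015 0.003 0.010 -0.002 0.009 0.000 1;0.018 0.004 0.012 -0.004 0.016 0.000 1;0.022 0.005 0.014 -0.006 0.024 0.000 1;0.026 0.006 0.016 -0.007 0.032 0.000 1;0.029 0.007 0.018 -0.009 0.039 0.000 1;0.033 0.007 0.020 -0.010 0.047 0.000 1;0.037 0.008 0.022 -0.012 0.054 0.000 1;0.041 0.009 0.024 -0.014 0.062 0.000 1;0.045 0.010 0.026 -0.015 0.070 0.000 1;0.049 0.011 0.027 -0.017 0.077 0.000 1;0.053 0.012 0.029 -0.019 0.085 0.000 1;0.057 0.012 0.030 -0.020 0.092 0.000 1;0.061 0.013 0.032 -0.022 0.100 0.000 1;0.065 0.014 0.033 -0.023 0.108 0.000 1;0.069 0.015 0.034 -0.025 0.115 0.000 1;0.073 0.016 0.035 -0.027 0.123 0.000 1;0.078 0.017 0.036 -0.028 0.130 0.000 1
```

step_arm(steps="0.004 0.001 0.002 0 0 0 1;0.008 0.002 0.005 0 0 0 1;0.011 0.003 0.007 0 0.002 0 1;0.015 0.003 0.010 -0.002 0.009 0 1;0.018 0.004 0.012 -0.004 0.016 0 1;0.022 0.005 0.014 -0.006 0.024 0 1;0.026 0.006 0.016 -0.007 0.032 0 1;0.029 0.007 0.018 -0.009 0.039 0 1;0.033 0.007 0.020 -0.010 0.047 0 1;0.037 0.008 0.022 -0.012 0.054 0 1;0.041 0.009 0.024 -0.014 0.062 0 1;0.045 0.010 0.026 -0.015 0.070 0 1;0.049 0.011 0.027 -0.017 0.077 0 1;0.053 0.012 0.029 -0.019 0.085 0 1;0.057 0.012 0.030 -0.020 0.092 0 1;0.061 0.013 0.032 -0.022 0.100 0 1;0.065 0.014 0.033 -0.023 0.108 0 1;0.069 0.015 0.034 -0.025 0.115 0 1;0.073 0.016 0.035 -0.027 0.123 0 1;0.078 0.017 0.036 -0.028 0.130 0 1")

```text
clock: 8.68
ee_pos: [586.8, 15.7, 46.2]
tcp_rot: [[-0.777, -0.164, 0.607], [-0.594, -0.127, -0.794], [0.208, -0.978, 0.001]]
force: [3.8, 3.4, 0.5]
gripper_width: -0.001
```

Run:
```python
from h import *
b=grab('scene','s3.png')['frame']
cv2.imwrite('pics/m3.png',cv2.resize(b[120:270,140:340],None,fx=4,fy=4,interpolation=2)[:600])
```

```text
(no output)
```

View pics/m3.png

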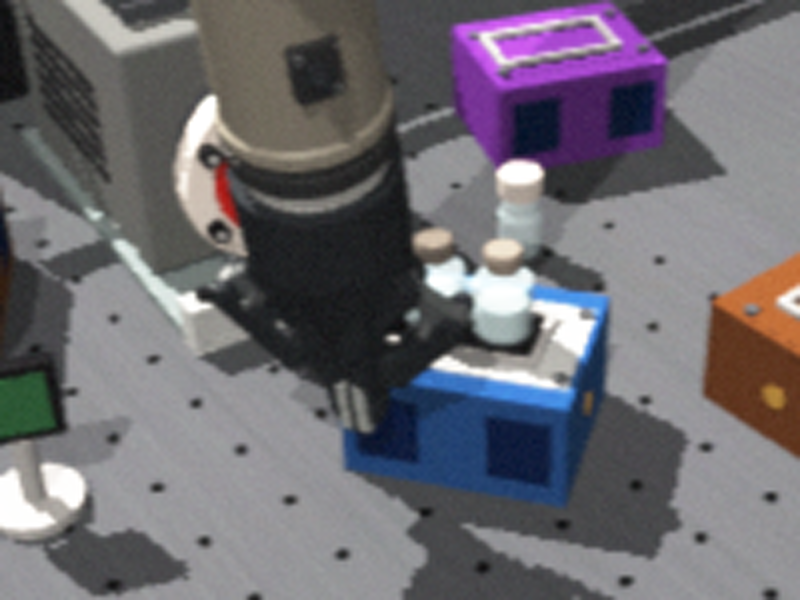

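step_arm(steps="-0.01 0 0 0 0 0 1;-0.03 -0.005 0 0 0 0 1;-0.05 -0.01 0 0 0 0 1;-0.03 -0.11 0 0 0 0 1;-0.01 -0.21 0 0 0 0 1;0.01 -0.287 0 0 0 0 1;0.01 -0.287 0 0 0 0 1")

```text
clock: 9.6
ee_pos: [613.2, 34.2, 220.6]
tcp_rot: [[-0.78, -0.157, 0.606], [-0.593, -0.127, -0.795], [0.201, -0.98, 0.006]]
force: [0.7, 0.5, -0.1]
gripper_width: -0.0
```

Run:
```python
from h import *
a=grab('top')['frame'];b=grab('scene','s4.png')['frame']
cv2.imwrite('pics/m4.png',cv2.resize(b[120:270,140:340],None,fx=4,fy=4,interpolation=2)[:600])
cv2.imwrite('pics/t4.png',a)
```

```text
(no output)
```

View pics/m4.png

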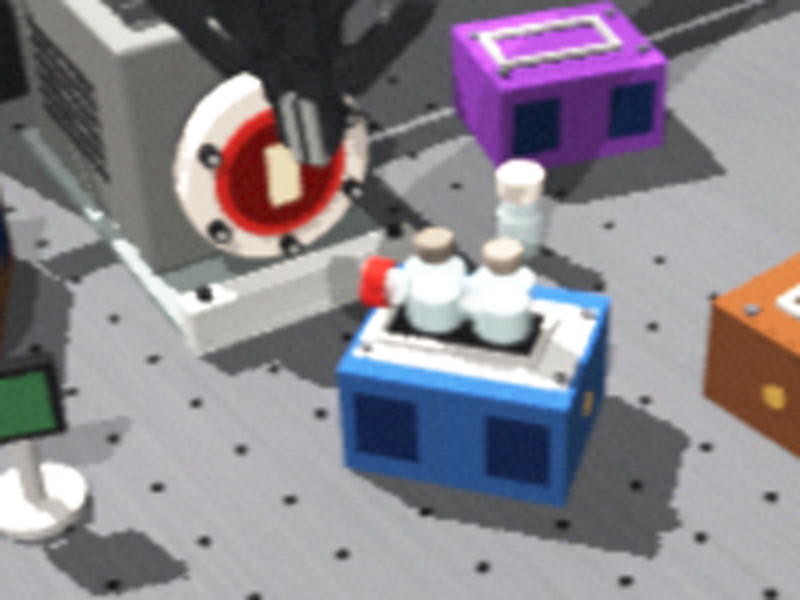

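View pics/t4.png

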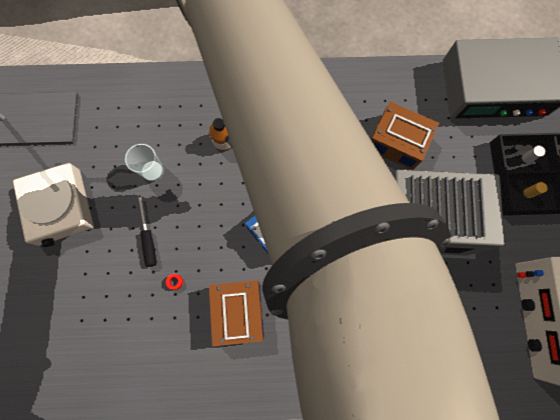

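Run:
```python
from h import *
s=grab('scene')
S=lambda u,v,z:ray(s,140+(u-1.5)/4,120+(v-1.5)/4,z)
for a,b,z in[((347,469),(563,506),0),((339,372),(573,392),65)]:
    a,b=S(*a,z),S(*b,z);w=a-b;y=np.degrees(np.arctan2(w[1],w[0]));print(a,b,np.linalg.norm(w),y)
    m=(a+b)/2;c=blk(m,y,(0,-50));print('c',c)
print('rr',S(608,297,65))
```

```text
[586.06047712  -3.80022293   0.        ] [512.96186514  88.37102124   0.        ] 117.63904676709168 -51.582982459323794
c [510.33572441  11.21637319]
[585.97779371  -4.35534332  65.        ] [501.73918558  80.07894425  65.        ] 119.26982861034509 -45.06646949004683
c [508.46215825   2.54750132]
rr [434.60925519  27.76688175  65.        ]
```

Run:
```python
from h import *
b=cv2.imread('pics/s4.png')
cv2.imwrite('pics/m4b.png',cv2.resize(b[185:250,218:298],None,fx=9,fy=9,interpolation=0))
```

```text
(no output)
```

View pics/m4b.png

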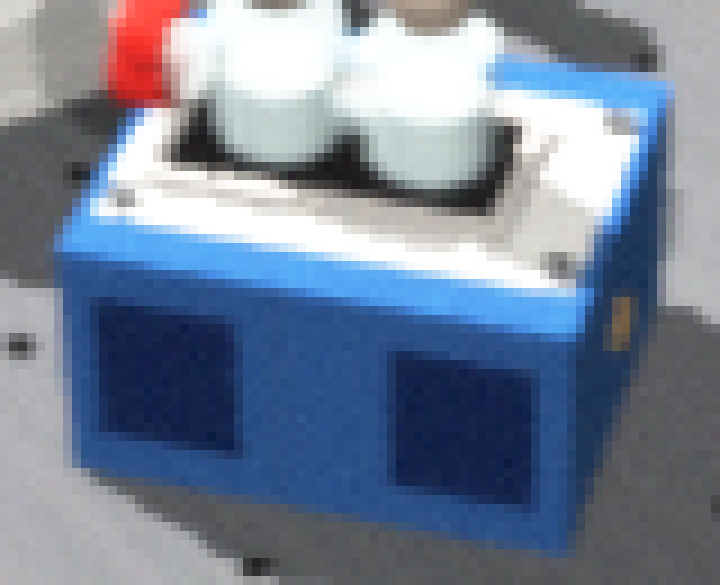

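```bash
cat >> h.py <<'E'
def rp(a,b,side):
    # a front, b rear points along an x-parallel edge; side=+1 left edge
    w=a-b;y=np.degrees(np.arctan2(w[1],w[0]));c=blk((a+b)/2,y,(0,-50*side));print(np.round(a,1),np.round(b,1),'len %.1f yaw %.2f'%(np.linalg.norm(w),y),'c',np.round(c,1))
E
python3 - <<'E'
from h import *
s=grab('scene')
S=lambda u,v,z:ray(s,218+u/9-.5,185+v/9-.5,z)
rp(S(56,252,65),S(574,342,65),1)
rp(S(74,468,0),S(570,556,0),1)
print(S(672,84,65), (S(672,84,65)+S(56,252,65))/2)
E
```

```text
[586.8  -5.5  65. ] [514.   90.1  65. ] len 120.2 yaw -52.69 c [510.6  12. ]
[586.5  -5.7   0. ] [512.5  89.3   0. ] len 120.4 yaw -52.07 c [510.1  11.1]
[433.57108347  28.3567638   65.        ] [510.18886019  11.4271613   65.        ]
```

Run:
```python
from h import *
o=ctrl.get_obs();c=(510.3,11.4);y0=-52.5
print(np.round(o['joints']))
P=blk(c,y0,(-46,-74));print(P)
R=pose(y0-90,0)
for z in(220,150,100,60,50): print(row(o,[*P,z],R,1))
```

```text
[  3.  27. -18.  86.  13.  80. -71.]
[423.58882708   2.84590791]
0.273 0.049 -0.148 0.000 -0.001 0.068 1
0.248 0.163 -0.148 0.000 -0.001 0.068 1
0.230 0.244 -0.148 0.000 -0.001 0.068 1
0.216 0.310 -0.148 0.000 -0.001 0.068 1
0.213 0.326 -0.148 0.000 -0.001 0.068 1
```

step_arm(steps="0.273 0.049 -0.148 0 0 0.068 1;0.273 0.049 -0.148 0 0 0.068 1;0.273 0.049 -0.148 0 0 0.068 1;0.273 0.049 -0.148 0 0 0.068 1;0.273 0.049 -0.148 0 0 0.068 1;0.273 0.049 -0.148 0 0 0.068 1;0.248 0.163 -0.148 0 0 0.068 1;0.230 0.244 -0.148 0 0 0.068 1;0.230 0.244 -0.148 0 0 0.068 1")

```text
clock: 10.92
ee_pos: [420.7, 3.6, 96.8]
tcp_rot: [[-0.794, -0.01, 0.608], [-0.608, 0.002, -0.794], [0.007, -1.0, -0.007]]
force: [-0.2, 0.0, 0.5]
gripper_width: 0.001
```

Run:
```python
from h import *
o=ctrl.get_obs();print(np.round(o['joints']),o['ee_pos'])
a=grab('top')['frame'];b=grab('scene','s5.png')['frame']
cv2.imwrite('pics/m5.png',np.hstack([cv2.resize(a[130:340,180:400],(400,382)),cv2.resize(b[100:300,140:350],(400,382))]))
```

```text
[ 13.  10. -21. 125.   5.  46. -64.] [420.71629414   3.61288418  96.78578817]
```

View pics/m5.png

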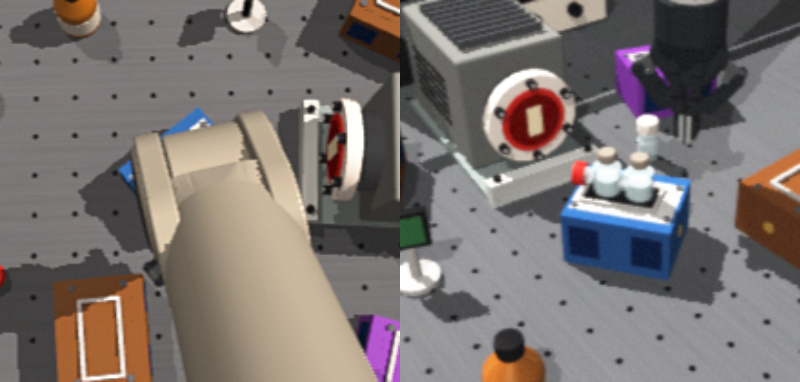

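Run:
```python
from h import *
o=ctrl.get_obs();c=(510.3,11.4);y0=-52.5
out=[row(o,[*blk(c,y0,(-46,-74)),z],pose(y0-90,0),1) for z in(80,60,50)]
out+=[row(o,[*blk(c,y0,(-46,l)),50],pose(y0-90,0),1) for l in(-70,-66,-63)]
cor=blk(c,y0,(41,0))
for a in np.arange(1,15)*1.4:
    P=blk(cor,y0-a,(-87,-61.5))
    out.append(row(o,[*P,50],pose(y0-a-90,0),1))
print(';\n'.join(out))
```

```text
0.003 0.035 -0.000 0.000 -0.001 -0.000 1;
0.003 0.068 -0.000 0.000 -0.001 -0.000 1;
0.003 0.085 -0.000 0.000 -0.001 -0.000 1;
-0.003 0.085 -0.000 0.000 -0.001 -0.000 1;
-0.010 0.085 -0.000 0.000 -0.001 -0.000 1;
-0.015 0.085 -0.000 0.000 -0.001 -0.000 1;
-0.021 0.085 -0.003 0.000 0.007 -0.000 1;
-0.025 0.085 -0.005 0.000 0.015 -0.000 1;
-0.029 0.085 -0.008 0.000 0.023 -0.000 1;
-0.032 0.085 -0.010 0.000 0.030 -0.000 1;
-0.036 0.085 -0.012 0.000 0.038 -0.000 1;
-0.040 0.085 -0.014 0.000 0.046 -0.000 1;
-0.044 0.085 -0.016 0.000 0.054 -0.000 1;
-0.048 0.085 -0.018 0.000 0.062 -0.000 1;
-0.052 0.085 -0.019 0.000 0.069 -0.000 1;
-0.056 0.085 -0.021 0.000 0.077 -0.000 1;
-0.060 0.085 -0.023 0.000 0.085 -0.000 1;
-0.064 0.085 -0.024 0.000 0.093 -0.000 1;
-0.068 0.085 -0.025 0.000 0.100 -0.000 1;
-0.072 0.085 -0.027 0.000 0.108 -0.000 1
```

step_arm(steps="0.003 0.035 0 0 0 0 1;0.003 0.068 0 0 0 0 1;0.003 0.083 0 0 0 0 1;-0.003 0.083 0 0 0 0 1;-0.010 0.083 0 0 0 0 1;-0.015 0.083 0 0 0 0 1;-0.020 0.083 -0.003 0 0.007 0 1;-0.024 0.083 -0.005 0 0.015 0 1;-0.028 0.083 -0.008 0 0.023 0 1;-0.032 0.083 -0.010 0 0.030 0 1;-0.036 0.083 -0.012 0 0.038 0 1;-0.040 0.083 -0.014 0 0.046 0 1;-0.044 0.083 -0.016 0 0.054 0 1;-0.048 0.083 -0.018 0 0.062 0 1;-0.052 0.083 -0.019 0 0.069 0 1;-0.056 0.083 -0.021 0 0.077 0 1;-0.060 0.083 -0.023 0 0.085 0 1;-0.064 0.083 -0.024 0 0.093 0 1;-0.068 0.083 -0.025 0 0.100 0 1;-0.072 0.083 -0.027 0 0.108 0 1")

```text
clock: 13.52
ee_pos: [445.8, 42.1, 50.5]
tcp_rot: [[-0.952, -0.007, 0.306], [-0.306, -0.001, -0.952], [0.007, -1.0, -0.001]]
force: [-6.2, -2.7, 4.3]
gripper_width: 0.003
```

Run:
```python
from h import *
b=grab('scene','s6.png')['frame']
cv2.imwrite('pics/m6.png',cv2.resize(b[150:250,190:300],None,fx=7,fy=6,interpolation=0))
```

```text
(no output)
```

View pics/m6.png

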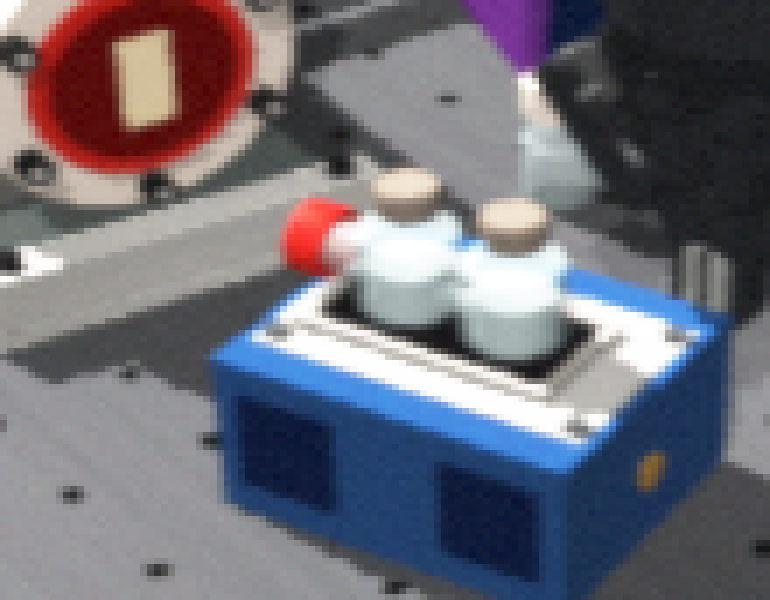

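Run:
```python
from h import *
s=grab('scene')
S=lambda u,v,z:ray(s,190+u/7-.5,150+v/6-.5,z)
rp(S(210,360,65),S(571,474,65),1)
print(S(730,318,65),(S(730,318,65)+S(210,360,65))/2)
```

```text
[588.3 -19.2  65. ] [541.2  92.3  65. ] len 121.0 yaw -67.11 c [518.7  17.1]
[451.25852213  54.52235845  65.        ] [519.77230593  17.67859493  65.        ]
```

Run:
```python
from h import *
o=ctrl.get_obs();c=(519,17.3);y0=-67.1
cor=blk(c,y0,(41,0));out=[]
for i,a in enumerate(np.arange(1,21)*1.38):
    P=blk(cor,y0-a,(-91+min(i*.3,3),-58.5))
    out.append(row(o,[*P,50],pose(min(y0-a,-72)-90,0),1))
print(';'.join(out))
```

```text
-0.001 0.001 0.000 0.001 -0.001 0.002 1;-0.005 0.001 -0.002 0.001 -0.001 0.002 1;-0.008 0.001 -0.004 0.001 -0.001 0.002 1;-0.012 0.001 -0.005 0.001 0.003 0.002 1;-0.015 0.001 -0.007 0.001 0.010 0.002 1;-0.019 0.001 -0.009 0.001 0.018 0.002 1;-0.023 0.001 -0.011 0.001 0.026 0.002 1;-0.026 0.001 -0.012 0.000 0.033 0.002 1;-0.030 0.001 -0.013 0.000 0.041 0.002 1;-0.034 0.001 -0.015 0.000 0.049 0.002 1;-0.038 0.001 -0.016 0.000 0.056 0.002 1;-0.042 0.001 -0.018 0.000 0.064 0.002 1;-0.046 0.001 -0.019 0.000 0.072 0.002 1;-0.050 0.001 -0.021 0.000 0.079 0.002 1;-0.054 0.001 -0.022 0.000 0.087 0.002 1;-0.058 0.001 -0.023 0.000 0.095 0.002 1;-0.062 0.001 -0.024 0.000 0.102 0.002 1;-0.066 0.001 -0.025 0.000 0.110 0.002 1;-0.070 0.000 -0.026 0.000 0.118 0.002 1;-0.074 0.000 -0.027 0.000 0.125 0.002 1
```

step_arm(steps="-0.003 0 0 0 0 0 1;-0.006 0 -0.002 0 0 0 1;-0.009 0 -0.004 0 0 0 1;-0.012 0 -0.005 0 0.003 0 1;-0.016 0 -0.007 0 0.010 0 1;-0.019 0 -0.009 0 0.018 0 1;-0.023 0 -0.011 0 0.026 0 1;-0.026 0 -0.012 0 0.033 0 1;-0.030 0 -0.013 0 0.041 0 1;-0.034 0 -0.015 0 0.049 0 1;-0.038 0 -0.016 0 0.056 0 1;-0.042 0 -0.018 0 0.064 0 1;-0.046 0 -0.019 0 0.072 0 1;-0.050 0 -0.021 0 0.079 0 1;-0.054 0 -0.022 0 0.087 0 1;-0.058 0 -0.023 0 0.095 0 1;-0.062 0 -0.024 0 0.102 0 1;-0.066 0 -0.025 0 0.110 0 1;-0.069 0 -0.026 0 0.118 0 1")

```text
clock: 16.0
ee_pos: [478.6, 71.5, 49.7]
tcp_rot: [[-0.998, -0.011, -0.059], [0.059, 0.001, -0.998], [0.011, -1.0, 0.0]]
force: [-6.6, 1.4, 5.1]
gripper_width: 0.002
```

Run:
```python
from h import *
b=grab('scene','s7.png')['frame']
cv2.imwrite('pics/m7.png',cv2.resize(b[150:250,190:300],None,fx=7,fy=6,interpolation=0))
```

```text
(no output)
```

View pics/m7.png

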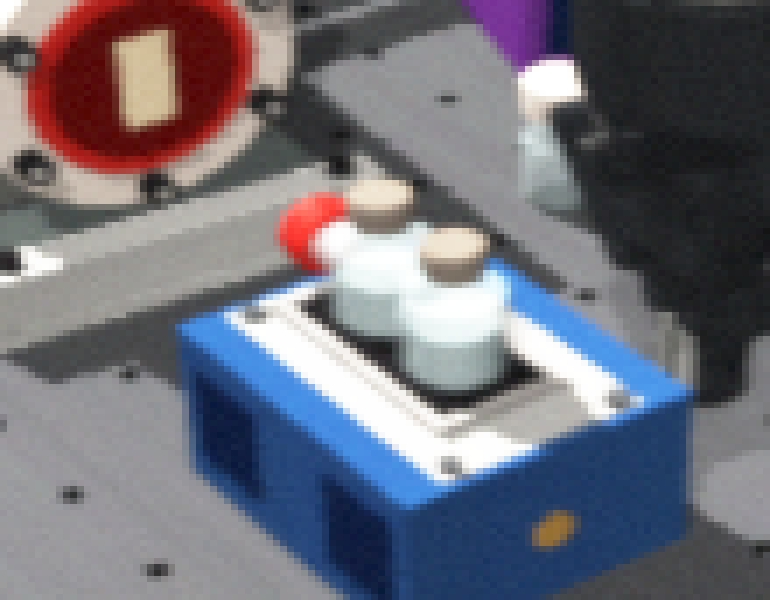

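Run:
```python
from h import *
s=grab('scene')
S=lambda u,v,z:ray(s,190+u/7-.5,150+v/6-.5,z)
a,b,r=S(177,328,65),S(404,511,65),S(692,390,65)
rp(a,b,1);print((a+r)/2,np.linalg.norm(b-r),'yaw from rear',np.degrees(np.arctan2(*(b-r)[1::-1]))-90)
```

```text
[586.4 -40.6  65. ] [588.3  79.2  65. ] len 119.8 yaw -90.92 c [537.3  20.1]
[536.43990985  19.17917751  65.        ] 101.77559687744628 yaw from rear -89.87719944210134
```

step_arm(steps="-0.003 0 0 0 0.005 0 1;-0.006 0 -0.001 0 0.01 0 1;-0.009 0 -0.001 0 0.015 0 1;-0.011 0 -0.001 0 0.02 0 1;-0.011 0 -0.001 0 0.02 0 1;0 0 0 0 0.02 0 1;0.03 0 0 0 0.02 0 1;0.03 -0.1 0 0 0.02 0 1;0.03 -0.2 0 0 0.02 0 1;0.03 -0.27 0 0 0.02 0 1;0.03 -0.27 0 0 0.02 0 0")

```text
clock: 17.48
ee_pos: [466.3, 73.4, 216.0]
tcp_rot: [[-0.993, 0.001, -0.122], [0.122, 0.003, -0.993], [-0.001, -1.0, -0.003]]
force: [0.6, 0.0, -0.8]
gripper_width: 0.198
```

Run:
```python
from h import *
o=ctrl.get_obs();print(np.round(o['joints']))
a=grab('top','t8.png')['frame'];b=grab('scene','s8.png')['frame']
cv2.imwrite('pics/m8.png',cv2.resize(b[150:250,190:300],None,fx=7,fy=6,interpolation=0))
```

```text
[  -2.    6.  -13.  112.    1.   62. -112.]
```

View pics/m8.png

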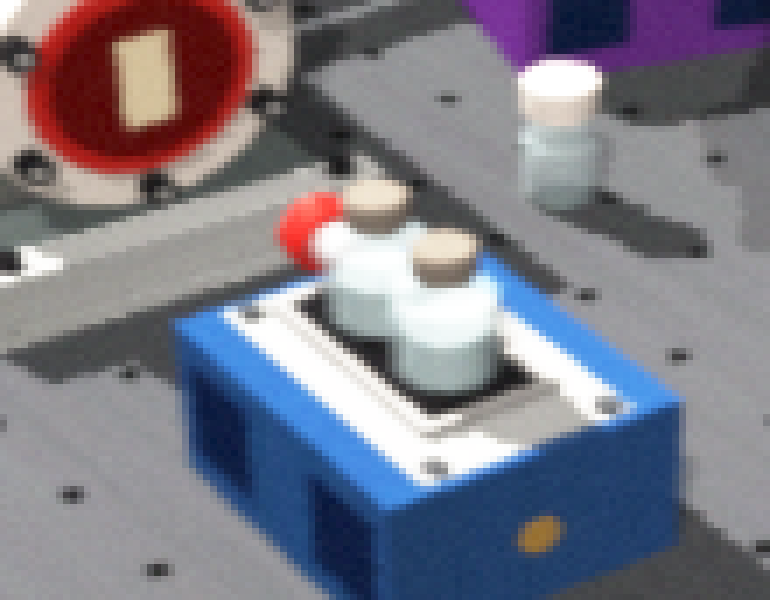

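View pics/t8.png

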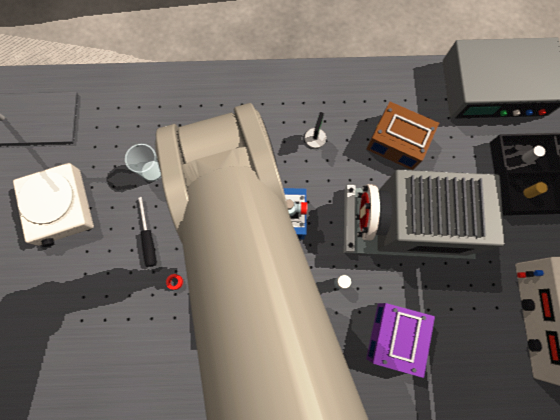

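Run:
```python
from h import *
s=grab('scene')
S=lambda u,v,z:ray(s,190+u/7-.5,150+v/6-.5,z)
a,b,r=S(173,325,65),S(382,512,65),S(685,400,65)
rp(a,b,1);print((a+r)/2,np.linalg.norm(b-r),'yaw from rear',np.degrees(np.arctan2(*(b-r)[1::-1]))-90)
```

```text
[586.4 -42.8  65. ] [593.3  76.   65. ] len 119.0 yaw -93.32 c [539.9  19.5]
[538.99365617  19.54669193  65.        ] 101.87817886528933 yaw from rear -93.34438552114626
```

Run:
```python
from h import *
o=ctrl.get_obs();R=pose(-94.8,15);p=np.array([-.084,-.9965]);e=np.array([.9965,-.084])
c=np.array([539.5,19.5])
for l,z in((105,200),(105,120),(105,44)): print(row(o,[*(c-l*p),z],R,-.3))
```

```text
-0.132 0.017 -0.103 0.070 -0.508 -0.062 -0.3
-0.133 0.150 -0.103 0.070 -0.508 -0.062 -0.3
-0.135 0.277 -0.103 0.070 -0.508 -0.062 -0.3
```

step_arm(steps="-0.132 0.017 -0.103 0.070 -0.508 -0.062 -0.3;-0.132 0.017 -0.103 0.070 -0.508 -0.062 -0.3;-0.132 0.017 -0.103 0.070 -0.508 -0.062 -0.3;-0.132 0.017 -0.103 0.070 -0.508 -0.062 -0.3;-0.132 0.017 -0.103 0.070 -0.508 -0.062 -0.3;-0.132 0.017 -0.103 0.070 -0.508 -0.062 -0.3;-0.132 0.017 -0.103 0.070 -0.508 -0.062 -0.3;-0.132 0.017 -0.103 0.070 -0.508 -0.062 -0.3;-0.132 0.017 -0.103 0.070 -0.508 -0.062 -0.3;-0.132 0.017 -0.103 0.070 -0.508 -0.062 -0.3;-0.132 0.017 -0.103 0.070 -0.508 -0.062 -0.3;-0.133 0.110 -0.103 0.070 -0.508 -0.062 -0.3;-0.134 0.200 -0.103 0.070 -0.508 -0.062 -0.3;-0.135 0.265 -0.103 0.070 -0.508 -0.062 -0.3;-0.135 0.277 -0.103 0.070 -0.508 -0.062 -0.3;-0.135 0.277 -0.103 0.070 -0.508 -0.062 -0.3")

```text
clock: 19.62
ee_pos: [549.1, 124.2, 44.5]
tcp_rot: [[-0.083, -0.021, 0.996], [-0.962, -0.259, -0.086], [0.26, -0.966, 0.001]]
force: [-0.2, 0.9, 0.2]
gripper_width: 0.653
```

Run:
```python
from h import *
o=ctrl.get_obs();print(np.round(o['joints']),o['ee_pos'])
b=grab('scene','s9.png')['frame']
cv2.imwrite('pics/m9.png',cv2.resize(b[130:280,180:340],None,fx=4,fy=4,interpolation=2))
R=pose(-94.8,15);p=np.array([-.084,-.9965])
c=np.array([539.5,19.5])
for l in(90,80,70,60,40): print(row(o,[*(c-l*p),44],R,-.3))
```

```text
[ -6.  31. -24. 105.  30.  58. -52.] [549.05093175 124.19800538  44.53975566]
0.024 0.007 -0.001 -0.000 -0.001 0.000 -0.3
0.040 0.012 -0.001 -0.000 -0.001 0.000 -0.3
0.056 0.016 -0.001 -0.000 -0.001 0.000 -0.3
0.072 0.020 -0.001 -0.000 -0.001 0.000 -0.3
0.105 0.029 -0.001 -0.000 -0.001 0.000 -0.3
```

View pics/m9.png

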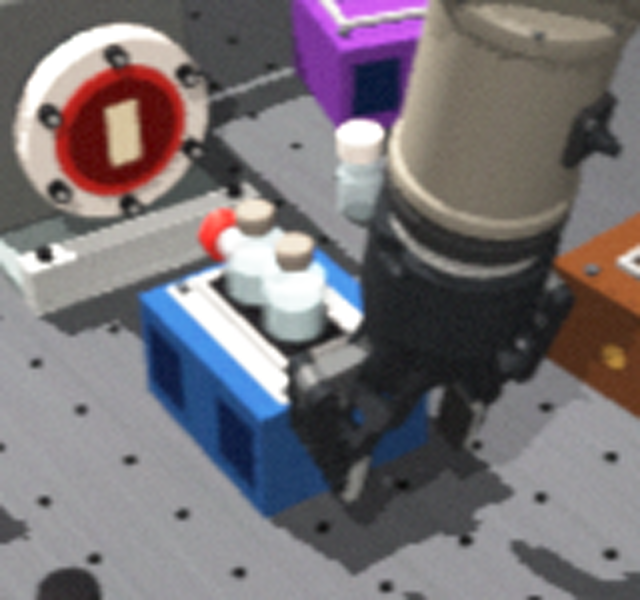

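step_arm(steps="0.015 0.004 0 0 0 0 -0.3;0.028 0.008 0 0 0 0 -0.3;0.036 0.010 0 0 0 0 -0.3;0.042 0.012 0 0 0 0 -0.3;0.046 0.013 0 0 0 0 -0.3;0.050 0.014 0 0 0 0 -0.3;0.054 0.015 0 0 0 0 -0.3;0.058 0.016 0 0 0 0 -0.3;0.062 0.017 0 0 0 0 -0.3;0.066 0.018 0 0 0 0 -0.3;0.070 0.019 0 0 0 0 -0.3;0.074 0.020 0 0 0 0 -0.3;0.078 0.021 0 0 0 0 -0.3;0.082 0.022 0 0 0 0 -0.3;0.086 0.023 0 0 0 0 -0.3;0.090 0.024 0 0 0 0 -0.3;0.094 0.026 0 0 0 0 -0.3;0.098 0.027 0 0 0 0 -0.3;0.102 0.028 0 0 0 0 -0.3;0.106 0.029 0 0 0 0 -0.3")

```text
clock: 22.18
ee_pos: [544.1, 59.0, 45.2]
tcp_rot: [[-0.083, -0.019, 0.996], [-0.962, -0.258, -0.085], [0.259, -0.966, 0.003]]
force: [1.4, 4.9, -0.7]
gripper_width: 0.651
```

Run:
```python
from h import *
a=grab('top','t10.png')['frame'];b=grab('scene','s10.png')['frame']
cv2.imwrite('pics/m10.png',np.hstack([cv2.resize(a[160:270,280:380],(400,440)),cv2.resize(b[150:260,180:280],(400,440))]))
```

```text
(no output)
```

View pics/m10.png

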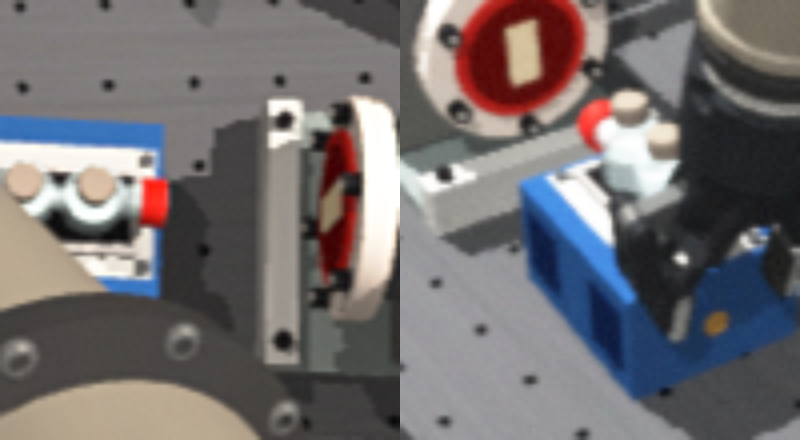

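Run:
```python
from h import *
a=cv2.imread('pics/t10.png');cv2.imwrite('pics/m10b.png',cv2.resize(a[180:260,300:360],None,fx=7,fy=7,interpolation=0))
d=grab('top')
T=lambda u,v,z:ray(d,280+u/4-.5,160+v/4-.5,z)
A,B=T(163,123,65),T(160,297,65);w=A-B;print(A,B,np.linalg.norm(w),'yaw',np.degrees(np.arctan2(w[1],w[0]))-90)
m=(A+B)/2;o=np.array([529.5,-129.5,0]);v=m-o;print('dist',v@[.084,.9965,0],'lat',v@[.9965,-.084,0])
```

```text
[582.26207039 -71.74981599  65.        ] [487.62661172 -65.23956317  65.        ] 94.85912412412073 yaw -93.93534580990203
dist 61.24911648084997 lat 0.300839784916391
```

View pics/m10b.png

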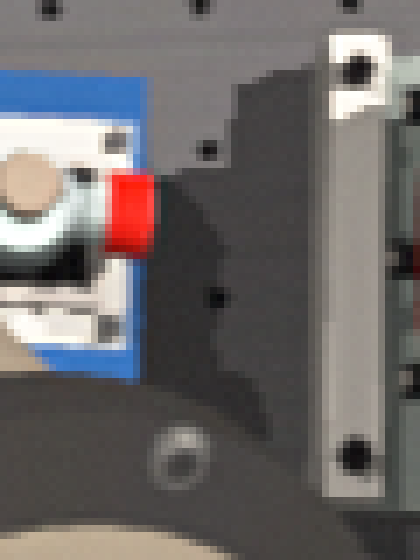

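Run:
```python
from h import *
d=grab('top')
T=lambda u,v,z:ray(d,300+u/7-.5,180+v/7-.5,z)
A,B=T(148,77,65),T(140,380,65);w=A-B;print(A,B,'yaw',np.degrees(np.arctan2(w[1],w[0]))-90)
P,Q=T(329,35,32),T(323,497,32);w=P-Q;print(P,Q,np.degrees(np.arctan2(w[1],w[0]))-90,(P+Q)/2)
e=w/np.linalg.norm(w);v=A-(P+Q)/2;print('lat of FL (want 50)',v@e,'dist',v@[-e[1],e[0],0])
```

```text
[581.68040929 -72.56407853  65.        ] [487.55076966 -65.23563815  65.        ] yaw -94.45176898340247
[ 603.60728719 -135.31665662   32.        ] [ 455.0722657  -123.55632708   32.        ] -94.52697630226757 [ 529.33977645 -129.43649185   32.        ]
lat of FL (want 50) 47.68849281332113 dist 60.8261530663037
```

step_arm(steps="0.003 0.001 0 0 0 0 -0.3;0.007 0.002 0 0 0 0 -0.3;0.011 0.003 0 0 0 0 -0.3;0.015 0.004 0.001 0 0 0 -0.3;0.019 0.005 0.001 0 0 0 -0.3;0.023 0.006 0.001 0 0 0 -0.3;0.027 0.007 0.001 0 0 0 -0.3;0.031 0.008 0.002 0 0 0 -0.3;0.035 0.010 0.002 0 0 0 -0.3;0.039 0.011 0.002 0 0 0 -0.3;0.043 0.012 0.002 0 0 0 -0.3;0.047 0.013 0.002 0 0 0 -0.3;0.051 0.014 0.003 0 0 0 -0.3;0.055 0.015 0.003 0 0 0 -0.3;0.059 0.016 0.003 0 0 0 -0.3;0.063 0.017 0.003 0 0 0 -0.3;0.067 0.018 0.004 0 0 0 -0.3;0.071 0.019 0.004 0 0 0 -0.3;0.074 0.020 0.004 0 0 0 -0.3;0.074 0.020 0.004 0 0 0 -0.3")

```text
clock: 24.88
ee_pos: [542.4, 12.5, 45.2]
tcp_rot: [[-0.084, -0.02, 0.996], [-0.962, -0.259, -0.086], [0.26, -0.966, 0.003]]
force: [0.8, 5.8, -1.1]
gripper_width: 0.651
```

Run:
```python
from h import *
a=grab('top','t11.png')['frame'];b=grab('scene','s11.png')['frame']
cv2.imwrite('pics/m11.png',np.hstack([cv2.resize(a[180:260,300:360],(420,560),interpolation=0),cv2.resize(b[150:260,180:255],(380,560))]))
```

```text
(no output)
```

View pics/m11.png

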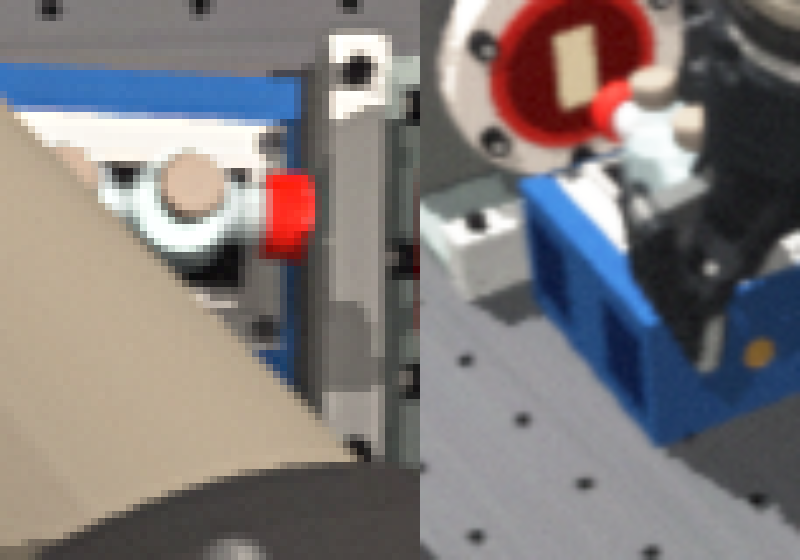

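Run:
```python
from h import *
d=grab('top')
T=lambda u,v,z:ray(d,300+u/7-.5,180+v/7-.5,z)
A,B=T(301.5,73,65),T(292,380,65);w=A-B;print(A,B,'yaw',np.degrees(np.arctan2(w[1],w[0]))-90)
P,Q=T(329,35,32),T(323,497,32);w=P-Q
e=w/np.linalg.norm(w);v=A-(P+Q)/2;print('lat of FL (want 50)',v@e,'dist',v@[-e[1],e[0],0])
s=grab('scene')
S=lambda u,v,z:ray(s,180+(u-420)/380*75-.5,150+v/560*110-.5,z)
a,b=S(520,181,65),S(654,325,65);rp(a,b,1)
```

```text
[ 581.6135825 -119.7291673   65.       ] [ 486.23857201 -110.7276232    65.        ] yaw -95.39163493378103
lat of FL (want 50) 51.34454236389554 dist 13.802931502146121
[ 576.5 -122.1   65. ] [585.1  -0.8  65. ] len 121.6 yaw -94.05 c [531.  -57.9]
```

step_arm(steps="0.003 0.001 0 0 0 0 -0.3;0.006 0.002 0 0 0 0 -0.3;0.009 0.002 0 0 0 0 -0.3;0.012 0.003 0 0 0 0 -0.3;0.015 0.004 0 0 0 0 -0.3;0.017 0.005 0 0 0 0 -0.3;0.019 0.005 0 0 0 0 -0.3;0.021 0.006 0 0 0 0 -0.3")

```text
clock: 26.08
ee_pos: [541.4, -0.0, 45.1]
tcp_rot: [[-0.083, -0.019, 0.996], [-0.962, -0.258, -0.085], [0.259, -0.966, 0.003]]
force: [-0.1, 6.1, 0.6]
gripper_width: 0.649
```

step_arm(steps="0.001 0 0 0 0 0 -0.3;0.002 0.001 0 0 0 0 -0.3;0.003 0.001 0 0 0 0 -0.3")

```text
clock: 26.45
ee_pos: [541.3, -1.1, 45.2]
tcp_rot: [[-0.083, -0.019, 0.996], [-0.963, -0.257, -0.085], [0.258, -0.966, 0.003]]
force: [0.6, 6.0, -0.9]
gripper_width: 0.652
```

step_arm(steps="0.001 0 0 0 0 0 -0.3;0.002 0.001 0 0 0 0 -0.3;0.003 0.001 0 0 0 0 -0.3")

```text
clock: 26.82
ee_pos: [541.2, -2.3, 45.2]
tcp_rot: [[-0.083, -0.018, 0.996], [-0.963, -0.257, -0.085], [0.257, -0.966, 0.003]]
force: [-0.4, 4.9, -0.6]
gripper_width: 0.65
```

step_arm(steps="0.001 0 0 0 0 0 -0.3;0.002 0.001 0 0 0 0 -0.3;0.003 0.001 0 0 0 0 -0.3")

```text
clock: 27.2
ee_pos: [541.1, -2.5, 45.2]
tcp_rot: [[-0.082, -0.018, 0.996], [-0.963, -0.254, -0.084], [0.255, -0.967, 0.004]]
force: [-0.8, 9.1, 0.3]
gripper_width: 0.65
```

Run:
```python
from h import *
print(ctrl.get_obs()['force'],ctrl.get_obs()['ee_pos'])
a=grab('top','t12.png')['frame'];b=grab('scene','s12.png')['frame']
cv2.imwrite('pics/m12.png',np.hstack([cv2.resize(a[180:260,300:360],(420,560),interpolation=0),cv2.resize(b[150:260,180:255],(380,560))]))
```

```text
[-0.80881724  9.12314286  0.28095066] [541.12567205  -2.4700588   45.173706  ]
```

View pics/m12.png

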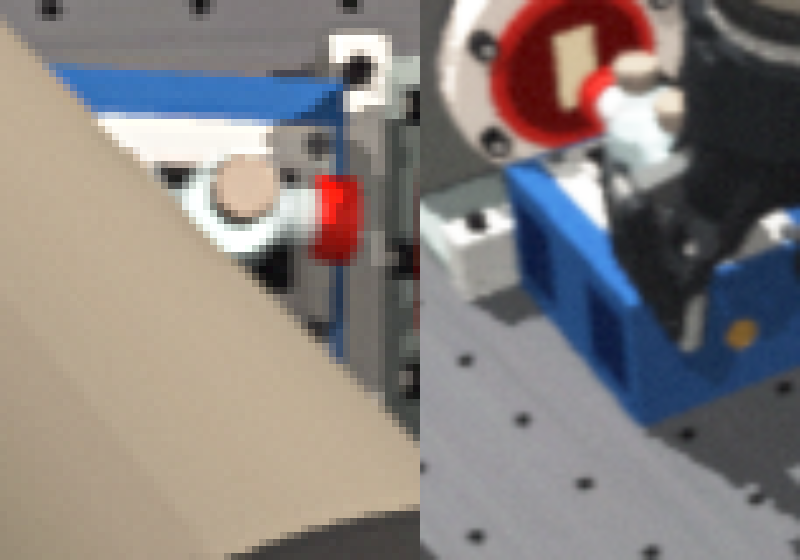

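step_arm(steps="0.002 0.001 0 0 0 0 -0.3;0.004 0.001 0 0 0 0 -0.3;0.006 0.002 0 0 0 0 -0.3;0.006 0.002 0 0 0 0 -0.3")

```text
clock: 27.8
ee_pos: [541.0, -2.6, 45.2]
tcp_rot: [[-0.081, -0.016, 0.997], [-0.965, -0.25, -0.082], [0.25, -0.968, 0.004]]
force: [-0.5, 10.8, 1.1]
gripper_width: 0.649
```

step_arm(steps="0.006 0.002 0 0 0 0 -0.3;0.010 0.003 0 0 0 0 -0.3;0.014 0.004 0 0 0 0 -0.3;0.016 0.004 0 0 0 0 -0.3;0.016 0.004 0 0 0 0 -0.3")

```text
clock: 28.42
ee_pos: [540.5, -2.8, 45.3]
tcp_rot: [[-0.077, -0.013, 0.997], [-0.968, -0.238, -0.078], [0.238, -0.971, 0.005]]
force: [-3.0, 20.9, 2.2]
gripper_width: 0.653
```

Run:
```python
from h import *
o=ctrl.get_obs();R=np.array(o['tcp_rot']);P=o['ee_pos']
for q in([543,25,46],[545,50,60],[548,60,220],[300,450,220]): print(row(o,q,R,-.3))
```

```text
-0.045 -0.012 0.001 0.000 0.000 0.000 -0.3
-0.080 -0.045 0.001 0.000 0.000 0.000 -0.3
-0.033 -0.308 0.006 0.000 0.000 0.000 -0.3
-0.630 -0.457 -0.457 0.000 0.000 0.000 -0.3
```

step_arm(steps="-0.01 -0.003 0 0 0 0 -0.3;-0.025 -0.007 0 0 0 0 -0.3;-0.045 -0.012 0 0 0 0 -0.3;-0.080 -0.045 0 0 0 0 -0.3;-0.065 -0.13 0.002 0 0 0 -0.3;-0.05 -0.22 0.004 0 0 0 -0.3;-0.033 -0.308 0.006 0 0 0 -0.3;-0.33 -0.38 -0.22 0 0 0 -0.3;-0.33 -0.38 -0.22 0 0 0 -0.3;-0.33 -0.38 -0.22 0 0 0 -0.3;-0.33 -0.38 -0.22 0 0 0 -0.3;-0.63 -0.457 -0.457 0 0 0 -0.3;-0.63 -0.457 -0.457 0 0 0 -0.3;-0.63 -0.457 -0.457 0 0 0 -0.3;-0.63 -0.457 -0.457 0 0 0 -0.3;-0.63 -0.457 -0.457 0 0 0 -0.3;-0.63 -0.457 -0.457 0 0 0 -0.3;-0.63 -0.457 -0.457 0 0 0 -0.3")

```text
clock: 30.68
ee_pos: [301.4, 448.2, 219.9]
tcp_rot: [[-0.08, -0.013, 0.997], [-0.968, -0.239, -0.081], [0.239, -0.971, 0.007]]
force: [0.3, -0.5, -0.7]
gripper_width: 0.645
```

Run:
```python
from h import *
a=grab('top','t13.png')['frame'];b=grab('scene','s13.png')['frame']
cv2.imwrite('pics/m13.png',np.hstack([cv2.resize(a[180:260,280:360],(560,560),interpolation=0)]))
cv2.imwrite('pics/m13b.png',cv2.resize(b[140:240,170:290],None,fx=6,fy=6,interpolation=0))
```

```text
(no output)
```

View pics/m13.png

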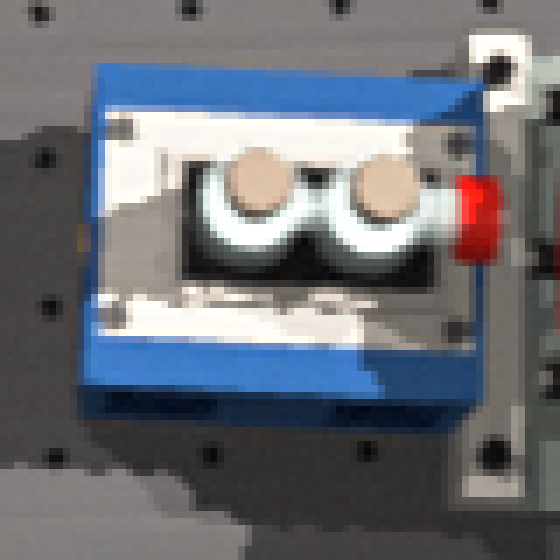

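View pics/m13b.png

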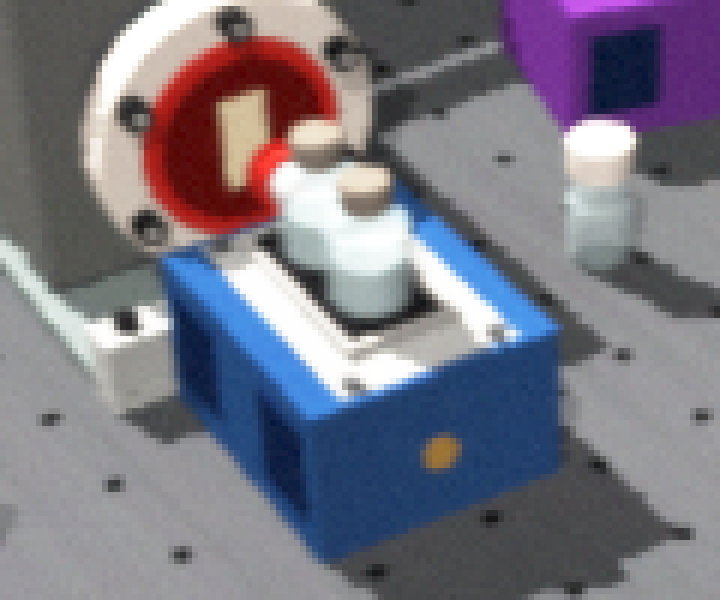

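View pics/t13.png

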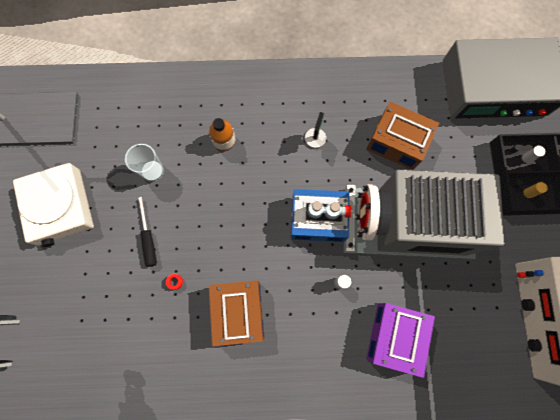

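Run:
```python
from h import *
d=grab('top')
T=lambda u,v,z:ray(d,280+u/7-.5,180+v/7-.5,z)
A,B,C,D=T(484,84,65),T(97,63,65),T(80,386,65),T(478,405,65)
rp(A,B,1);rp(D,C,-1)
m=(A+B+C+D)/4;print('c',m, 'len front',np.linalg.norm(A-D),'rear',np.linalg.norm(B-C))
P,Q=T(530,35,32),T(524,497,32);w=P-Q;e=w/np.linalg.norm(w);n=np.array([-e[1],e[0],0]);bm=(P+Q)/2+18*n
print('bar yaw',np.degrees(np.arctan2(w[1],w[0]))-90,'len',np.linalg.norm(w),bm)
h=(T(498,69,34)+T(496,455,34))/2+9*n;print('by screws',h)
for o in(bm,h):
  v=m-o;print('lat',v@e,'dist',v@n, 'e',e)
s=grab('scene')
S=lambda u,v,z:ray(s,170+u/6-.5,140+v/6-.5,z)
a,b,r=S(161,258,65),S(311,420,65),S(562,326,65);rp(a,b,1);c=(a+r)/2;print(c)
rp(S(180,395,0),S(326,562,0),1)
# bar near end in scene
print('bar +y.. end bottom/top',S(118,414,0),S(104,350,32))
```

```text
[ 577.7 -132.5   65. ] [587.8 -14.2  65. ] len 118.8 yaw -94.87 c [533.  -69.1]
[ 478.3 -124.    65. ] [487.5  -5.3  65. ] len 119.0 yaw -94.43 c [532.7 -68.5]
c [532.82137683 -69.00682823  65.        ] len front 99.83137990493795 rear 100.74636610307037
bar yaw -94.80170469136061 len 149.04785452453712 [ 530.29570369 -130.68919015   32.        ]
by screws [ 530.24666163 -129.87356919   34.        ]
lat -2.646466824910775 dist 61.67729735763494 e [ 0.99649037 -0.08370749  0.        ]
lat -2.52932329885044 dist 60.868644123392684 e [ 0.99649037 -0.08370749  0.        ]
[ 576.6 -134.9   65. ] [585.3 -16.9  65. ] len 118.3 yaw -94.22 c [531.1 -72.2]
[530.13406441 -72.23954057  65.        ]
[ 575.4 -135.7    0. ] [583.9 -17.2   0. ] len 118.8 yaw -94.06 c [529.8 -72.9]
bar +y.. end bottom/top [ 600.5424812  -139.43795242    0.        ] [ 602.83342723 -138.52796253   32.        ]
```

Run:
```python
from h import *
b=cv2.imread('pics/s13.png');a=cv2.imread('pics/t13.png')
x=cv2.resize(b[178:213,178:208],None,fx=16,fy=16,interpolation=0)
y=cv2.resize(a[180:200,335:360],None,fx=13,fy=13,interpolation=0);z=cv2.resize(a[232:254,335:360],None,fx=13,fy=13,interpolation=0)
r=np.zeros((560,480+325,3),np.uint8);r[:560,:480]=x;r[:260,480:]=y;r[270:556,480:]=z
cv2.imwrite('pics/m14.png',r[:,:800])
```

```text
(no output)
```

View pics/m14.png

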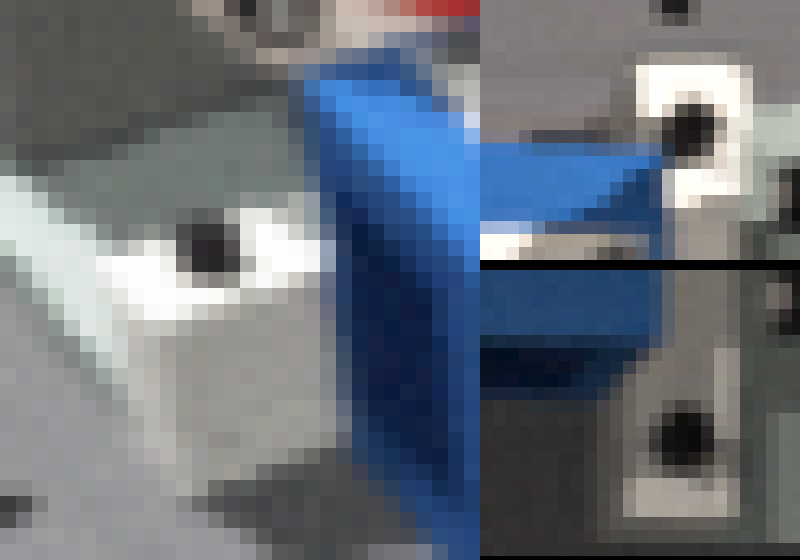

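Run:
```python
from h import *
d=grab('top')
e=np.array([.9965,-.0837,0])
A,D=ray(d,349,190.8,65),ray(d,348.4,237.1,65)
P,Q=ray(d,351,184.3,32),ray(d,350,250.6,32)
print('front len',(A-D)@e,'bar',(P-Q)@e,'FL',A@e,'FR',D@e,'ends',P@e,Q@e,'lat',((A+D)/2-(P+Q)/2)@e)
s=grab('scene')
S=lambda u,v,z:ray(s,178+u/16-.5,178+v/16-.5,z)
B0,B1=S(180,492,0),S(165,325,32)
print('bar end',B0,B0@e,B1,B1@e)
# block left vertical front edge: where crosses bar front top / bottom
print('blk',S(336,290,32),S(336,290,32)@e,S(358,455,0),S(358,455,0)@e)
```

```text
front len 100.82197821894813 bar 149.7279194894803 FL 588.415558376114 FR 487.5935801571658 ends 613.8479288907282 464.120009401248 lat -0.9793998793482647
bar end [ 600.84481437 -140.86508203    0.        ] 610.5322648847415 [ 601.0372066  -137.26837219   32.        ] 610.4229391259518
blk [ 577.58461917 -130.18488854   32.        ] 586.4595481730701 [ 575.92577033 -133.12682381    0.        ] 585.0527452842032
```

Run:
```python
from h import *
a=cv2.imread('pics/t13.png').astype(int);b=cv2.imread('pics/top0.png').astype(int)
for n,u,v in[('bottle',222,132),('post',316,130),('vial',344,282),('beaker',144,162),('cap',174,282),('driver',147,230)]:
    print(n,np.abs(a-b)[v-15:v+15,u-15:u+15].mean().round(1))
o=ctrl.get_obs();print(o['clock'],o['force'],np.abs(o['qvel']).max())
ctrl.job_done()
```

```text
bottle 1.4
post 1.1
vial 1.0
beaker 1.1
cap 1.2
driver 1.2
30.975 [-0.534295    0.30967652  0.54101423] 0.3078357285702538
the job is handed in; nothing more can be done
```

The block stands flush on the stop bar with the cell's red-capped window facing the lamp, and I handed the job in at about 31 s with the arm well clear.

I turned the block about 88° by nudging its front-left corner and then its rear-right corner. I then pushed it straight to the bar with both fingertips on its rear face and seated it with about 20 N.

**Last checks**
- **Angle:** the top view gave -94.4° to -94.9° for the block and -94.8° for the bar. The scene view gave about -94.1°.
- **Flush:** the block stopped moving against the bar. The camera put its middle 61 to 62 mm out from the bar face, against the ideal 60, which is within pixel error.
- **Centring:** the readings disagreed by a few mm. A first coarse top-view reading gave -2.6 mm and a closer one -1.0 mm, while the scene view gave between -0.4 and +1.0 mm. My best estimate is within about 1 mm, possibly 2.
- **Cell and bystanders:** the cell stands upright in its nest. The bottle, beaker, vial, spare cap, screwdriver and filter post look unchanged in before-and-after top pictures.

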